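# Uncover the watermark viewer and hold its lamp dial at full

## Task

Draw the black cover plate straight up out of the slot in front of the watermark viewer's light panel and park it upright, fully down, in the slot of the wooden rack. Only then press the orange lever of the spring-return lamp dial down past its first two clicks to the third (full light) and hold it there: the lamp is lit only while the lever is held, so finish with a finger still pressing it. Leave the magnifying glass, the paperweight and the paste jar where they are.

Things in the scene. Friction and masses are not known exactly. Their poses are not given: they have to be found in the camera images.
- viewer_slot (a point): Middle of the floor of the cover's slot, 12 mm above the table, in the grey fixed watermark viewer: base 100 x 156 mm, lamp housing behind the slot (top 88 mm above table), control pod 56 x 56 x 100 mm at its left (+y) end. Axes: x away from the robot across the slot, y along it, z up. Side channels (8 mm gap) end 75 mm above this point: the cover's foot must rise past that.
- cover_grip (a point): Centre of the red pull edge of the loose black cover plate (0.12 kg). Plate 5 mm thick (x), 120 wide (y), upright; the pull edge along its top is 9 thick (x), 70 long (y), 20 high (z). This point is 105 mm above the plate's foot, 10 mm below its top. At first the plate stands in the viewer's slot, pull edge clear above the viewer.
- cover: The cover plate as a whole; its origin is the middle of its lower edge, same axes as cover_grip.
- rack_slot (a point): Middle of the slot's floor in the fixed wooden parking rack, 10 mm above the table. Base 90 x 150 mm; two walls 140 mm long (y), gap 12 mm (x), straight for 35 mm, then a mouth flared to about 24 mm; top 48 mm above this point, ends open. Axes: x across the slot, y along it, z up. The parked cover stands on this floor and may lean a little.
- dial_pad (a point): Centre of the orange finger pad at the end of the dial's lever: a round bar 16 mm in diameter and 40 mm long along the viewer's x. It moves with the dial, on a circle of 75 mm radius about dial_axis. Press it down from above.
- dial_axis (a point): Point on the dial's axis in the plane of the pad's middle, 72 mm above the table. The axis runs along the viewer's x; axes as viewer_slot. The dial is a black disc on the pod's front, its white pointer opposite the lever meets one, two, then three white dots; its lever sticks out to the left (viewer's +y), at rest 0.50 rad above level.
- dial (a joint): Turn of the dial, rad: 0 at rest (lever up), grows as the lever is pressed down (lever elevation = 0.50 - value). Clicks at 0.29 (low), 0.58 (medium), 0.85 (full; lever 0.35 below level); stop at 0.90. A spring always drives it back to 0: about 6 N at the pad at first, 9 N at the third click, 4 to 12 N as it passes the clicks.
- dial_lever: The dial's lever arm with its orange pad; its origin lies on the dial's axis 20 mm behind dial_axis. Axes as the viewer's when the dial is at 0.
- loupe: Magnifying glass with black handle, 68 x 173 x 14 mm, lying near the work: leave it alone. Origin under its centre.
- paperweight: Dark red paperweight with wooden knob, 46 x 76 x 49 mm: leave it alone. Origin under its centre.
- paste_jar: White jar with black lid, 56 mm across, 55 mm high: leave it alone. Origin under its centre.
Mind the look-alikes: they are no part of the job. Of the things shaped like the cover, the black one is meant.

How it is judged:
By the outcome, as a careful person would: the job done as asked, in the order asked, and still so for the second after the job is handed in, while the arm keeps its last pose, push and grip.
It also fails if it takes over 54 s, if anything falls off the work surface, if the arm or the gripper's body presses on something with over 40 N, if the wrist force passes 120 N, or if a joint passes its speed limit or range.

## Robot

A 6-joint arm with a two-finger parallel gripper is mounted at the origin on the work surface; the furniture and walls round the work are solid. World frame = base frame: x ahead of the robot, y to its left, z up, the work surface at z = 0. Lengths are in m, angles in degrees, forces in N, time in s.
With the tool pointing down it reaches from about 0.25 to 0.725 m from the base axis. Payload 9.7 kg.
Tool frame: the origin (TCP) lies midway between the tips of the shut fingers; the grasp point (between the pads) lies 19 mm behind it; y points along the fingers, x is the direction in which the jaws open and shut, and the axes are right-handed (so a half turn about y gives the same grasp; the last joint's range is limited). The gripper opens to 85 mm and grips with 20 to 120 N. Pads are 22 mm wide; open, the fingers measure 114 mm over their backs; the gripper's body (76 mm by 85 mm) begins 54 mm behind the grasp point. The pads swing forward as they close: fully open they stand 13 mm farther back than shut.
Start: joints at [-73.453, 4.979, 10.078, 95.1, 0, 90], TCP at [0.157, -0.527, 0.231] pointing down, gripper open.
Joint ranges: [-179.16, 179.16], [-48.56, 103.87], [-65.8, 70.77], [-126.05, 130.52], [-82.76, 87.17], [-180, 180]. Speed limits (degrees/s): [127.2, 127.2, 147.25, 180, 180, 180].

## Interface

Orientations are given as [roll, pitch, yaw] about the fixed x, y, z axes, in that order (R = Rz(yaw) Ry(pitch) Rx(roll)).
In Python, from workcell import get_obs, camera, job_done gives the robot as it stands.
- The arm moves only by the tool play_rows, never from a script. Its argument "moves" is a list of rows, each a list of 3 entries, a list of its own where there are three numbers: the turn, a rotation vector about the tool's x, y, z in degrees, then the shift along the tool's x, y, z in m, then the opening in per cent of the stroke, from 0 (shut) to 100 (fully open). A call has exactly 5 rows; each row is the pose to reach, as a shift and turn from the pose commanded when the call began, along the tool's axes at that moment; what a row does not reach only later rows make up. A row lasts 1/10 s, in which the tool goes at most 50 mm and 8.59 degrees, less where a joint would pass 70% of its speed; a pose out of reach is approached as far as the arm can. A call with a gripper value outside its range is refused whole. The fingers move at their own pace and stop on an object; "grip_force" is the grip in N (left out, the last holds). Time passes only in rows, so rows that repeat a pose let the fingers close, or fill a call up. It gives the time, the measured TCP pose, the force and the opening at its end, in the units of the state.
- get_obs(): the state, without advancing time (a new reading comes with each control period).
- camera(name): name is "scene" or "top" or "wrist"; returns a dict with "img" (400x640x3 uint8, red, green, blue), "fov_y" (degrees; the focal length in pixels is half the picture's height over the tangent of half this angle, whatever the lens; pixels are square), "cx", "cy" (the principal point, pixels), "world_from_camera" (4x4, takes a point from camera to world coordinates). Camera axes: x right, y up, looking along -z (the intrinsics and any distortion apply to the point x, -y, -z); pixel columns grow to the right and rows downward; lengths in m; the calibration is good to about 2 mm. The wrist camera is an equidistant fisheye: a pixel r from the principal point sees the ray r / f radians off the axis. A picture is of the moment at which its call begins. There is no depth.
- job_done(): hands the job in, once; it reports no verdict.
The state is a dict: "time": time; "q": joint angles; "qd": joint speeds; "joint_efforts": joint torques, N m; "ee_pos": TCP position; "tcp_rot": TCP orientation; "wrist_force": force on the tool from outside, world axes, zero at the start; "torque": the same for the moment, N m; "opening": finger opening in m.
Only numpy, scipy, OpenCV 4.12 (cv2) and the standard library are available. Lean on these libraries where they do the work, as an engineer would, in place of code of your own. Each camera call takes 0.05 s, during which the arm holds its last target.

## Working session

There is one attempt and no reset: what is moved stays moved. The work goes in short steps, Python scripts to look and compute and a tool call to move; the robot and the scene stay as the last step left them, time stands still between calls to the robot, and variables do not carry over. Pictures are saved under pics/ and viewed, and the job is handed in when it is done.

Besides the shell and the picture viewer there is one more tool, called after "Call:" by a JSON object that holds its "name" and its "arguments". play_rows: Moves the arm, as the interface text tells. Its arguments: {"type":"object","properties":{"moves":{"type":"array"},"grip_force":{"type":"number"}},"required":["moves"]}

```bash
ls; mkdir -p pics; python3 - <<'E'
from workcell import get_obs,camera
import cv2,numpy as np,pickle
o=get_obs();print({k:np.round(v,3).tolist() for k,v in o.items()})
for n in("scene","top","wrist"):
    c=camera(n);cv2.imwrite(f"pics/{n}0.png",c["img"][:,:,::-1]);pickle.dump(c,open(f"{n}0.pkl","wb"))
    print(n,c["fov_y"],c["cx"],c["cy"],np.round(c["world_from_camera"],3).tolist(),[k for k in c])
E
```

```text
pics
{'time': 0.0, 'q': [-73.455, 5.012, 10.035, 95.1, -0.0, 89.999], 'qd': [0.041, 0.012, -0.082, 0.053, -0.045, 0.047], 'joint_efforts': [0.0, -52.038, 46.481, 0.016, 0.0, 0.0], 'ee_pos': [0.157, -0.527, 0.231], 'tcp_rot': [-90.0, 0.077, -73.453], 'wrist_force': [-0.046, 0.078, -0.18], 'torque': [0.022, -0.049, -0.058], 'opening': 0.086}
scene 57.9870140457076 320.49929727691347 200.94747467714885 [[-0.912, 0.306, -0.273, 0.177], [-0.41, -0.696, 0.589, 0.616], [-0.009, 0.649, 0.76, 0.934], [0.0, 0.0, 0.0, 1.0]] ['img', 'fov_y', 'cx', 'cy', 'world_from_camera']
top 42.646190913635934 328.44120272740554 195.43880335339887 [[0.028, 0.992, -0.121, 0.29], [-1.0, 0.027, -0.006, -0.033], [-0.002, 0.122, 0.993, 1.587], [0.0, 0.0, 0.0, 1.0]] ['img', 'fov_y', 'cx', 'cy', 'world_from_camera']
wrist 65.70646984690485 315.0931075895318 204.76092668489156 [[0.285, 0.909, 0.305, 0.234], [-0.959, 0.271, 0.089, -0.504], [-0.001, -0.318, 0.948, 0.372], [0.0, 0.0, 0.0, 1.0]] ['img', 'fov_y', 'cx', 'cy', 'world_from_camera']
```

View pics/scene0.png

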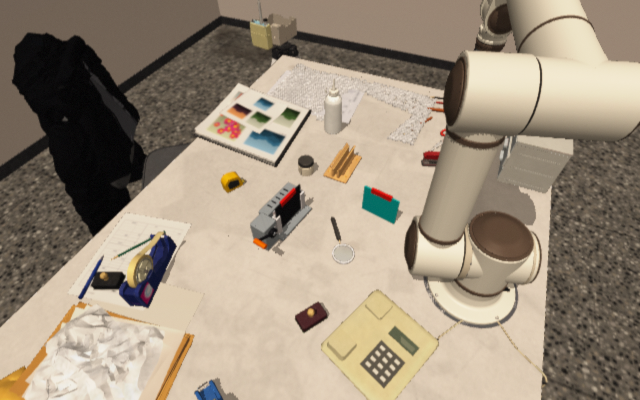

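View pics/top0.png

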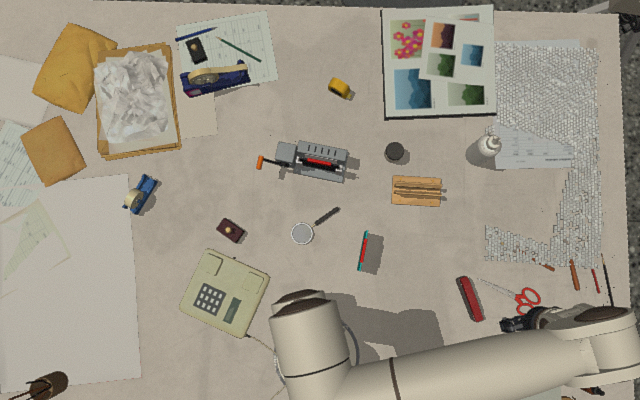

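View pics/wrist0.png

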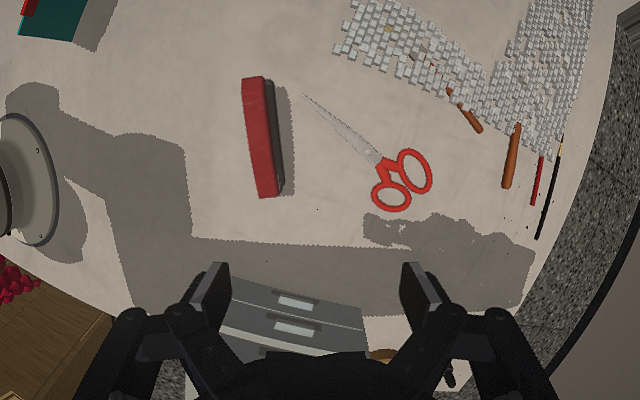

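```bash
python3 - <<'E'
import cv2
t=cv2.imread("pics/top0.png");s=cv2.imread("pics/scene0.png")
cv2.imwrite("pics/tc.png",cv2.resize(t[130:220,250:450],None,fx=4,fy=4,interpolation=cv2.INTER_CUBIC))
cv2.imwrite("pics/sc.png",cv2.resize(s[140:260,240:400],None,fx=5,fy=5,interpolation=cv2.INTER_CUBIC))
E
```

```text
(no output)
```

View pics/tc.png

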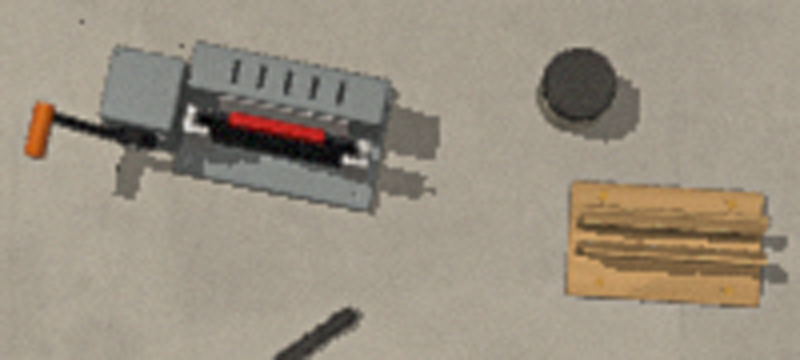

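View pics/sc.png

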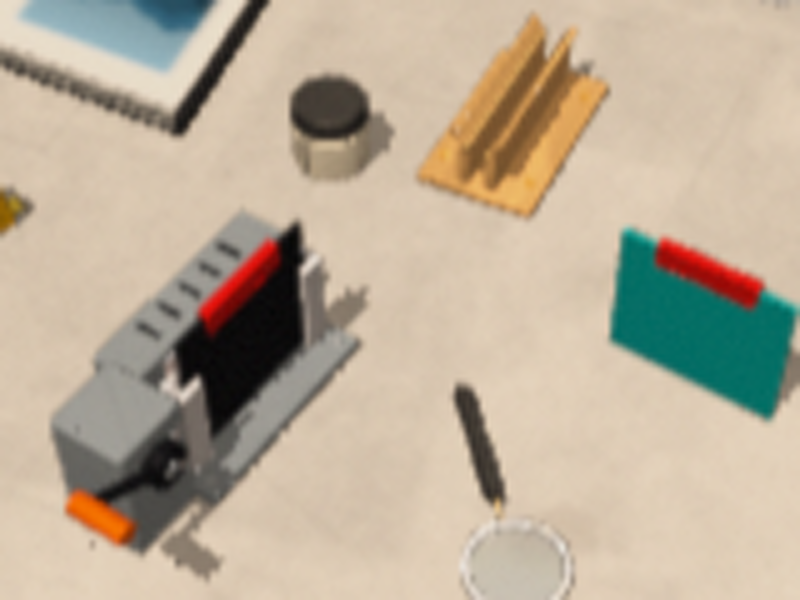

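```bash
cat > h.py <<'E'
import numpy as np,pickle,cv2
from workcell import get_obs,camera,job_done
from scipy.spatial.transform import Rotation as Ro
def ray(c,u,v,fish=False):
    f=200/np.tan(np.radians(c["fov_y"]/2)); T=np.array(c["world_from_camera"])
    x=(u-c["cx"])/f; y=(v-c["cy"])/f
    if fish:
        r=np.hypot(x,y); s=np.sin(r)/r if r>1e-9 else 1; d=np.array([x*s,-y*s,-np.cos(r)])
    else: d=np.array([x,-y,-1.])
    return T[:3,3],T[:3,:3]@d/np.linalg.norm(d)
def atz(c,u,v,z,fish=False):
    o,d=ray(c,u,v,fish); return o+d*(z-o[2])/d[2]
def proj(c,P,fish=False):
    f=200/np.tan(np.radians(c["fov_y"]/2)); T=np.array(c["world_from_camera"])
    p=T[:3,:3].T@(np.array(P)-T[:3,3]); x,y,z=p[0],-p[1],-p[2]
    r=np.hypot(x,y)
    k=np.arctan2(r,z)/r*f if fish else f/z
    return np.array([c["cx"]+k*x,c["cy"]+k*y])
def tri(rays):
    A=0;b=0
    for o,d in rays:
        M=np.eye(3)-np.outer(d,d);A=A+M;b=b+M@o
    p=np.linalg.solve(A,b); return p,[np.linalg.norm((np.eye(3)-np.outer(d,d))@(p-o)) for o,d in rays]
def ld(n):return pickle.load(open(n+".pkl","rb"))
def snap(n,tag):
    c=camera(n);cv2.imwrite(f"pics/{n}{tag}.png",c["img"][:,:,::-1]);pickle.dump(c,open(f"{n}{tag}.pkl","wb"));return c
E
python3 - <<'E'
from h import *
t=ld("top0");s=ld("scene0")
T=lambda x,y:ray(t,250+x/4-.375,130+y/4-.375)
S=lambda x,y:ray(s,240+x/5-.4,140+y/5-.4)
def p(n,a,b):
    q,r=tri([T(*a),S(*b)]);print(n,np.round(q,4),np.round(r,4))
p("redL(+y) back top",(232,112),(200,310));p("redR back top",(326,129),(272,241))
p("padfar",(43,103),(80,497));p("padnear",(36,157),(123,535))
p("housing corner right front top",(382,123),(0,0)) if 0 else None
for xy in [(572,182),(765,193),(760,306),(566,294)]:
    print("rack",np.round(atz(t,250+xy[0]/4-.375,130+xy[1]/4-.375,.010),4))
for xy in [(418,180),(530,216),(608,90)]:
    print("rackS",np.round(atz(s,240+xy[0]/5-.4,140+xy[1]/5-.4,.010),4))
for xy in [(119,46),(185,60),(180,128),(102,116)]: print("pod",np.round(atz(t,250+xy[0]/4-.375,130+xy[1]/4-.375,.10),4))
for xy in [(197,42),(389,79),(380,125)]: print("hous",np.round(atz(t,250+xy[0]/4-.375,130+xy[1]/4-.375,.088),4))
E
```

```text
redL(+y) back top [0.5778 0.0389 0.1229] [0.0005 0.0005]
redR back top [ 0.5666 -0.0301  0.1195] [0.0016 0.0016]
padfar [0.5812 0.1773 0.1116] [0.0023 0.0023]
padnear [0.5466 0.1837 0.1029] [0.0021 0.0021]
rack [ 0.5522 -0.222   0.01  ]
rack [ 0.5477 -0.3722  0.01  ]
rack [ 0.4592 -0.3684  0.01  ]
rack [ 0.4644 -0.2184  0.01  ]
rackS [ 0.5483 -0.2124  0.01  ]
rackS [ 0.4619 -0.2116  0.01  ]
rackS [ 0.4562 -0.3556  0.01  ]
pod [0.6301 0.1255 0.1   ]
pod [0.6209 0.0762 0.1   ]
pod [0.5697 0.0781 0.1   ]
pod [0.5771 0.1359 0.1   ]
hous [0.6375 0.0686 0.088 ]
hous [ 0.6133 -0.0754  0.088 ]
hous [ 0.5783 -0.0695  0.088 ]
```

```bash
cat >> h.py <<'E'
def mv(p,yaw):
    o=get_obs();R=Ro.from_euler("xyz",o["tcp_rot"],degrees=True)
    G=Ro.from_euler("xyz",[-90,0,yaw],degrees=True)
    print("at",np.round(o["ee_pos"],4),np.round(o["tcp_rot"],2),"F",np.round(o["wrist_force"],1),"t",o["time"],"open",round(o["opening"],4))
    print("turn",np.round((R.inv()*G).as_rotvec(degrees=True),2),"shift",np.round(R.inv().apply(np.array(p)-o["ee_pos"]),4))
E
python3 -c "
from h import *
mv([.505,-.37,.25],-2)"
```

```text
at [ 0.1566 -0.5271  0.2308] [-9.000e+01  6.000e-02 -7.345e+01] F [ 0.   0.  -0.4] t 0.15 open 0.0857
turn [-4.000e-02 -7.145e+01 -5.000e-02] shift [-0.0514 -0.0192  0.3787]
```

Call:
{"name": "play_rows", "arguments": {"moves": [[[0,-71.5,0],[-0.051,-0.019,0.379],100],[[0,-71.5,0],[-0.051,-0.019,0.379],100],[[0,-71.5,0],[-0.051,-0.019,0.379],100],[[0,-71.5,0],[-0.051,-0.019,0.379],100],[[0,-71.5,0],[-0.051,-0.019,0.379],100]]}}

```text
time: 0.65
ee_pos: [0.3859, -0.4237, 0.2437]
tcp_rot: [-90.0, 0.0, -30.1]
wrist_force: [-0.1, -0.5, 0.8]
opening: 0.0854
```

```bash
python3 -c "
from h import *
mv([.505,-.37,.25],-2)"
```

```text
at [ 0.3859 -0.4237  0.2437] [-9.000e+01  1.000e-02 -3.014e+01] F [-0.1 -0.5  0.8] t 0.65 open 0.0854
turn [ 0.000e+00 -2.814e+01 -1.000e-02] shift [ 0.076  -0.0063  0.1062]
```

Call:
{"name": "play_rows", "arguments": {"moves": [[[0,-28,0],[0.076,-0.006,0.106],100],[[0,-28,0],[0.076,-0.006,0.106],100],[[0,-28,0],[0.076,-0.006,0.106],100],[[0,-28,0],[0.076,-0.006,0.106],100],[[0,-28,0],[0.076,-0.006,0.106],100]]}}

```text
time: 1.15
ee_pos: [0.5044, -0.3713, 0.2489]
tcp_rot: [-90.0, 0.1, -2.4]
wrist_force: [-0.1, -0.7, 0.8]
opening: 0.0854
```

```bash
python3 -c "
from h import *
mv([.57,-.08,.26],-9);snap('wrist','1')"
```

```text
at [ 0.5044 -0.3713  0.2489] [-8.996e+01  7.000e-02 -2.360e+00] F [-0.1 -0.7  0.8] t 1.15 open 0.0854
turn [-0.04  6.64 -0.07] shift [ 0.0535 -0.011   0.2938]
```

View pics/wrist1.png

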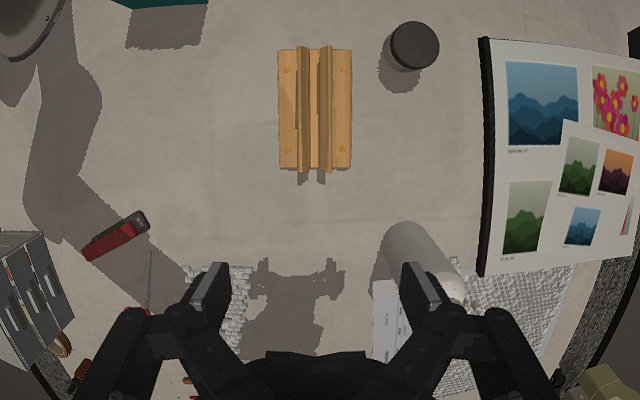

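```bash
python3 -c "
import cv2
t=cv2.imread('pics/wrist1.png');cv2.imwrite('pics/w1c.png',cv2.resize(t[40:190,265:365],None,fx=5,fy=4,interpolation=cv2.INTER_CUBIC))"
```

Call:
{"name": "play_rows", "arguments": {"moves": [[[0,6.6,0],[0.053,-0.011,0.294],100],[[0,6.6,0],[0.053,-0.011,0.294],100],[[0,6.6,0],[0.053,-0.011,0.294],100],[[0,6.6,0],[0.053,-0.011,0.294],100],[[0,6.6,0],[0.053,-0.011,0.294],100]]}}

```text
time: 1.7
ee_pos: [0.558, -0.1273, 0.2593]
tcp_rot: [-90.0, -0.0, -9.3]
wrist_force: [1.4, 0.4, 0.3]
opening: 0.0853
```

View pics/w1c.png

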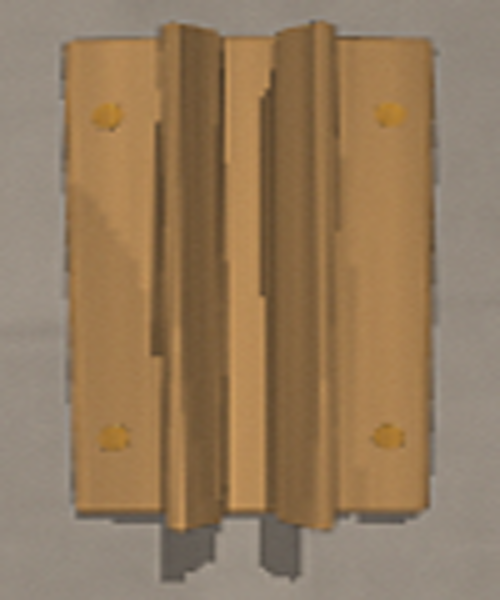

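```bash
python3 - <<'E'
from h import *
w=ld("wrist1")
P=lambda x,y,z:atz(w,265+x/5-.4,40+y/4-.375,z,True)
def sh(n,L,z):
    q=np.array([P(*a,z) for a in L]);print(n,np.round(q[:,:2],4).tolist(),"mean",np.round(q.mean(0),4))
sh("base",[(67,40),(432,40),(428,510),(76,512)],.010)
sh("floor",[(226,40),(268,40),(268,510),(227,510)],.010)
sh("mouth",[(180,28),(315,26),(312,526),(183,526)],.058)
sh("outer",[(162,28),(335,26),(332,526),(166,526)],.058)
mv([.57,-.08,.26],-9);snap('wrist','2')
E
```

```text
base [[0.4646, -0.2181], [0.5522, -0.2218], [0.5472, -0.3684], [0.4588, -0.3655]] mean [ 0.5057 -0.2934  0.01  ]
floor [[0.5028, -0.2206], [0.5128, -0.221], [0.507, -0.367], [0.4968, -0.3666]] mean [ 0.5048 -0.2938  0.01  ]
mouth [[0.4938, -0.2254], [0.5221, -0.2261], [0.5165, -0.3621], [0.4882, -0.3609]] mean [ 0.5052 -0.2936  0.058 ]
outer [[0.4901, -0.2252], [0.5263, -0.2262], [0.5209, -0.3622], [0.4845, -0.3608]] mean [ 0.5054 -0.2936  0.058 ]
at [ 0.558  -0.1273  0.2593] [-9.00e+01 -3.00e-02 -9.29e+00] F [1.4 0.4 0.3] t 1.7 open 0.0853
turn [ 0.   -0.29  0.03] shift [ 0.0042 -0.0007  0.0486]
```

View pics/wrist2.png

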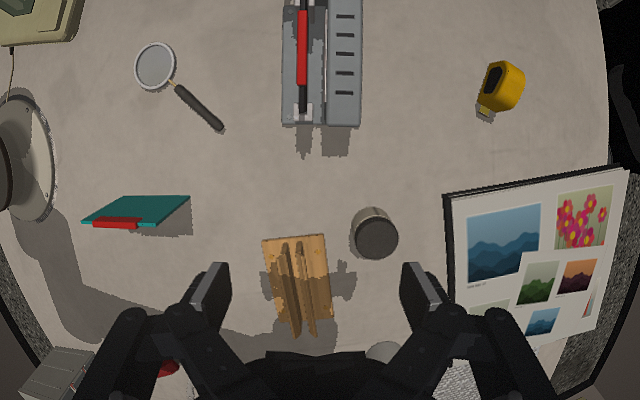

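Call:
{"name": "play_rows", "arguments": {"moves": [[[0,0,0],[0.004,0,0.05],100],[[0,0,0],[0.004,0,0.07],100],[[0,0,0],[0.004,0,0.07],100],[[0,0,0],[0.004,0,0.07],100],[[0,0,0],[0.004,0,0.07],100]]}}

```text
time: 2.25
ee_pos: [0.5732, -0.0612, 0.259]
tcp_rot: [-90.0, -0.0, -9.2]
wrist_force: [-0.5, -0.1, 0.6]
opening: 0.0852
```

```bash
python3 - <<'E'
from h import *
mv([.57,-.0,.26],-9);snap('wrist','3')
t=cv2.imread('pics/wrist3.png');cv2.imwrite('pics/w3c.png',cv2.resize(t[0:200,230:400],None,fx=4,fy=3,interpolation=cv2.INTER_CUBIC))
E
```

```text
at [ 0.5732 -0.0612  0.259 ] [-9.001e+01 -1.000e-02 -9.200e+00] F [-0.5 -0.1  0.6] t 2.25 open 0.0852
turn [ 0.01 -0.2   0.01] shift [-0.013  -0.001   0.0599]
```

View pics/w3c.png

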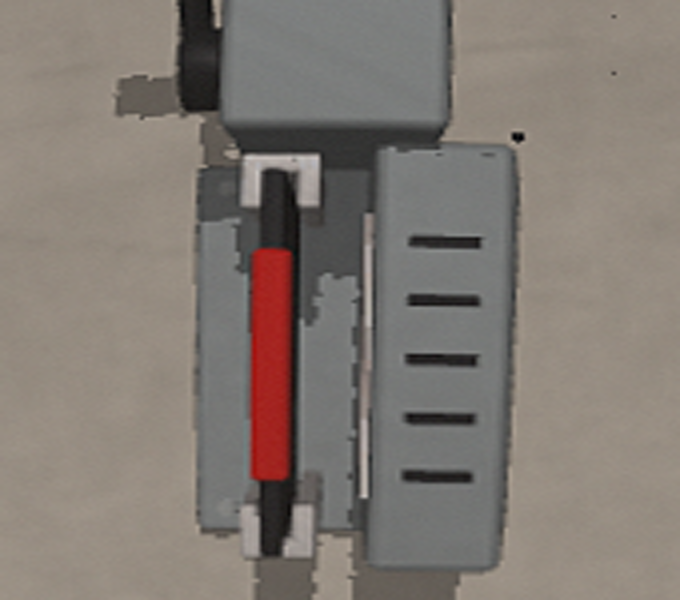

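```bash
python3 - <<'E'
from h import *
w=ld("wrist3")
P=lambda x,y,z:atz(w,230+x/4-.375,y/3-.33,z,True)
def sh(n,L,z):
    q=np.array([P(*a,z) for a in L]);print(n,np.round(q[:,:2],4).tolist(),"mean",np.round(q.mean(0),4))
    return q
q=sh("red",[(252,250),(291,250),(290,479),(251,479)],.127)
for a,b in((0,3),(1,2)):
    d=q[a]-q[b];print(np.linalg.norm(d),np.degrees(np.arctan2(-d[0],d[1])))
q=sh("hous",[(378,147),(517,147),(497,570),(371,566)],.088)
d=q[1]-q[2];print(np.linalg.norm(d),np.degrees(np.arctan2(-d[0],d[1])))
# cover corners by triangulation check with scene
E
```

```text
red [[0.5691, 0.042], [0.5774, 0.0405], [0.566, -0.0265], [0.5573, -0.0251]] mean [0.5675 0.0077 0.127 ]
0.06807332351444823 -9.966026932577057
0.06799269894851247 -9.708570101972025
hous [[0.603, 0.0748], [0.6372, 0.0703], [0.6114, -0.0735], [0.5789, -0.0669]] mean [0.6076 0.0012 0.088 ]
0.14607955250869953 -10.149210950622505
```

```bash
python3 - <<'E'
from h import *
mv([.5675,.0077,.098],-9.9)
E
```

```text
at [ 0.5733 -0.0612  0.259 ] [-9.001e+01 -1.000e-02 -9.210e+00] F [-0.4 -0.3  0.4] t 2.3 open 0.0852
turn [0.01 0.69 0.01] shift [-0.0167  0.161   0.0672]
```

Call:
{"name": "play_rows", "arguments": {"moves": [[[0,0.7,0],[-0.017,0.02,0.035],60],[[0,0.7,0],[-0.017,0.04,0.067],60],[[0,0.7,0],[-0.017,0.08,0.067],60],[[0,0.7,0],[-0.017,0.11,0.067],60],[[0,0.7,0],[-0.017,0.12,0.067],60]]}}

```text
time: 2.8
ee_pos: [0.5658, 0.0081, 0.1356]
tcp_rot: [-90.1, 0.3, -9.9]
wrist_force: [-0.3, -0.5, -0.8]
opening: 0.051
```

```bash
python3 - <<'E'
from h import *
mv([.5675,.0077,.098],-9.9)
snap('wrist','4')
E
```

```text
at [0.5658 0.0081 0.1356] [-90.05   0.25  -9.86] F [-0.3 -0.5 -0.8] t 2.8 open 0.051
turn [ 0.05  0.04 -0.25] shift [ 0.0019  0.0376 -0.0001]
```

View pics/wrist4.png

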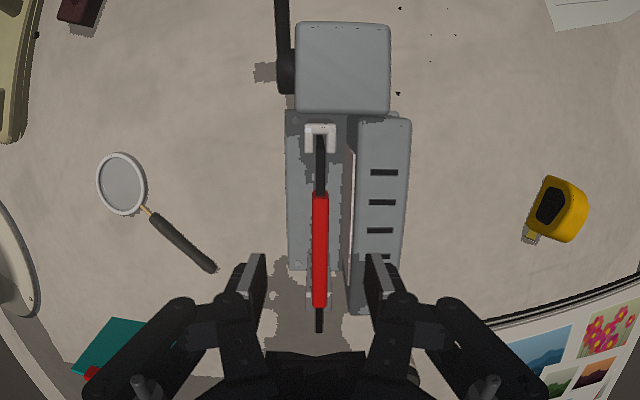

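Call:
{"name": "play_rows", "arguments": {"moves": [[[0,0,0],[0.002,0.02,0],60],[[0,0,0],[0.002,0.037,0],60],[[0,0,0],[0.002,0.037,0],60],[[0,0,0],[0.002,0.037,0],5],[[0,0,0],[0.002,0.037,0],0]], "grip_force": 60}}

```text
time: 3.35
ee_pos: [0.5701, 0.0084, 0.1038]
tcp_rot: [-90.0, -0.1, -9.8]
wrist_force: [0.1, 1.3, 0.8]
opening: 0.023
```

Call:
{"name": "play_rows", "arguments": {"moves": [[[0,0,0],[0,0,0],0],[[0,0,0],[0,0,0],0],[[0,0,0],[0,0,0],0],[[0,0,0],[0,0,0],0],[[0,0,0],[0,0,0],0]]}}

```text
time: 3.85
ee_pos: [0.5699, 0.0086, 0.1035]
tcp_rot: [-90.0, -0.1, -9.8]
wrist_force: [-1.4, -1.0, 5.4]
opening: 0.0078
```

```bash
python3 - <<'E'
from h import *
mv([.5675,.0077,.098],-9.9)
snap('wrist','5')
E
```

```text
at [0.5699 0.0086 0.1035] [-89.99  -0.13  -9.79] F [-1.4 -1.   5.4] t 3.85 open 0.0078
turn [-0.01  0.11  0.13] shift [-0.0023  0.0055 -0.0013]
```

View pics/wrist5.png

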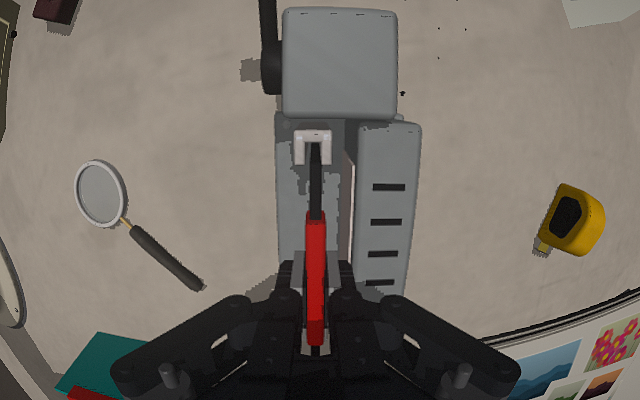

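Call:
{"name": "play_rows", "arguments": {"moves": [[[0,0,0],[0,-0.01,0],0],[[0,0,0],[0,-0.025,0],0],[[0,0,0],[0,-0.045,0],0],[[0,0,0],[0,-0.065,0],0],[[0,0,0],[0,-0.085,0],0]], "grip_force": 80}}

```text
time: 4.4
ee_pos: [0.5693, 0.0087, 0.189]
tcp_rot: [-90.0, -0.0, -9.8]
wrist_force: [-0.0, -0.6, -1.4]
opening: 0.0071
```

Call:
{"name": "play_rows", "arguments": {"moves": [[[0,0,0],[0,-0.01,0],0],[[0,0,0],[0,-0.02,0],0],[[0,0,0],[0,-0.025,0],0],[[0,0,0],[0,-0.025,0],0],[[0,0,0],[0,-0.025,0],0]]}}

```text
time: 4.9
ee_pos: [0.5691, 0.0087, 0.2112]
tcp_rot: [-90.0, 0.1, -9.8]
wrist_force: [-0.3, 0.1, -1.6]
opening: 0.0072
```

```bash
python3 - <<'E'
from h import *
mv([.5053,-.2936,.215],-2.3)
snap('scene','6');snap('wrist','6')
t=cv2.imread('pics/scene6.png');u=cv2.imread('pics/wrist6.png')
cv2.imwrite('pics/c6.png',np.hstack([cv2.resize(t[100:280,220:400],(400,400)),u[:,120:520]]))
E
```

```text
at [0.5691 0.0087 0.2112] [-9.001e+01  6.000e-02 -9.780e+00] F [-0.3  0.1 -1.6] t 4.9 open 0.0072
turn [ 0.01 -7.48 -0.06] shift [-0.0116 -0.0037 -0.3088]
```

View pics/c6.png

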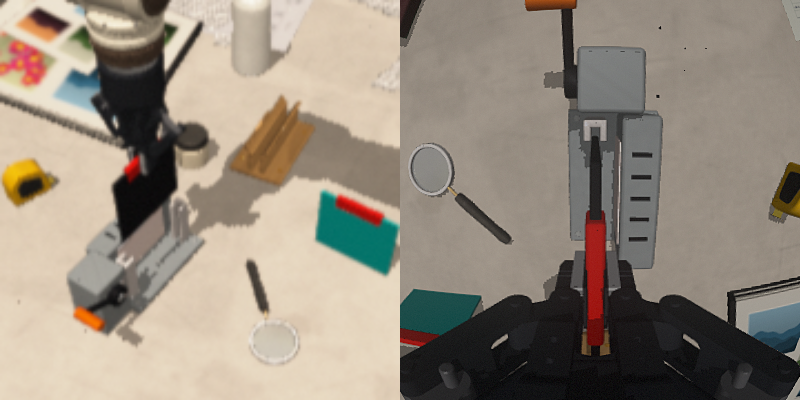

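Call:
{"name": "play_rows", "arguments": {"moves": [[[0,-1,0],[-0.001,0,-0.03],0],[[0,-3,0],[-0.003,0,-0.07],0],[[0,-5,0],[-0.005,0,-0.11],0],[[0,-6,0],[-0.007,0,-0.15],0],[[0,-7.5,0],[-0.008,0,-0.19],0]]}}

```text
time: 5.5
ee_pos: [0.5284, -0.1786, 0.2114]
tcp_rot: [-90.0, 0.0, -2.2]
wrist_force: [1.4, 0.3, -1.4]
opening: 0.0074
```

Call:
{"name": "play_rows", "arguments": {"moves": [[[0,0,0],[0.012,0,-0.04],0],[[0,0,0],[0.012,0,-0.08],0],[[0,0,0],[0.012,0,-0.11],0],[[0,0,0],[0.012,0,-0.118],0],[[0,0,0],[0.012,0,-0.118],0]]}}

```text
time: 6.0
ee_pos: [0.536, -0.2964, 0.211]
tcp_rot: [-90.0, 0.1, -2.4]
wrist_force: [0.1, 1.0, -1.6]
opening: 0.0076
```

```bash
python3 - <<'E'
from h import *
mv([.5063,-.2936,.215],-2.3)
E
```

```text
at [ 0.536  -0.2964  0.211 ] [-8.996e+01  7.000e-02 -2.390e+00] F [ 0.1  1.  -1.6] t 6.0 open 0.0076
turn [-0.04 -0.09 -0.07] shift [-0.0298 -0.004   0.0015]
```

Call:
{"name": "play_rows", "arguments": {"moves": [[[0,0,0],[-0.015,0,0.001],0],[[0,0,0],[-0.03,0.01,0.001],0],[[0,0,0],[-0.03,0.03,0.001],0],[[0,0,0],[-0.03,0.045,0.001],0],[[0,0,0],[-0.03,0.045,0.001],0]]}}

```text
time: 6.5
ee_pos: [0.5058, -0.2914, 0.1649]
tcp_rot: [-89.9, 0.2, -2.2]
wrist_force: [-1.1, 0.1, -1.5]
opening: 0.0077
```

```bash
python3 - <<'E'
from h import *
mv([.5063,-.2936,.165],-2.3)
snap('scene','7');snap('wrist','7');snap('top','7')
t=cv2.imread('pics/scene7.png');u=cv2.imread('pics/wrist7.png');v=cv2.imread('pics/top7.png')
cv2.imwrite('pics/c7.png',np.hstack([cv2.resize(t[120:220,290:390],(400,400)),u[:,120:520]]))
E
```

```text
at [ 0.5058 -0.2914  0.1649] [-89.89   0.16  -2.2 ] F [-1.1  0.1 -1.5] t 6.5 open 0.0077
turn [-0.11  0.1  -0.16] shift [ 0.0006 -0.0001 -0.0022]
```

View pics/c7.png

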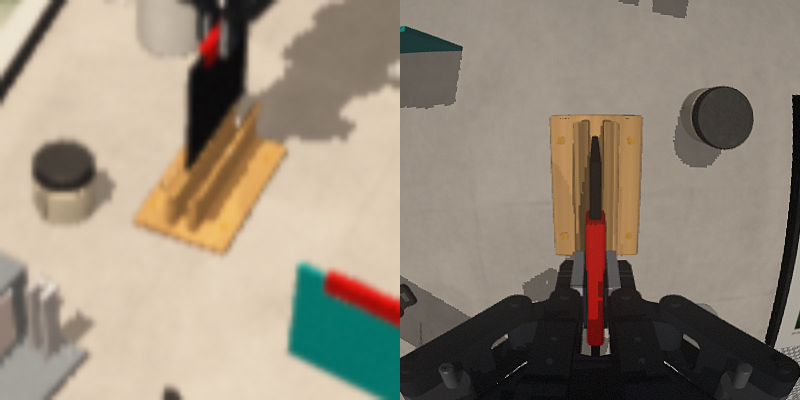

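Call:
{"name": "play_rows", "arguments": {"moves": [[[0,0,0],[0,0.01,-0.002],0],[[0,0,0],[0,0.022,-0.002],0],[[0,0,0],[0,0.034,-0.002],0],[[0,0,0],[0,0.045,-0.002],0],[[0,0,0],[0,0.05,-0.002],0]]}}

```text
time: 7.15
ee_pos: [0.5058, -0.2951, 0.1149]
tcp_rot: [-89.9, 0.1, -2.3]
wrist_force: [0.2, 0.0, -1.4]
opening: 0.0072
```

```bash
python3 - <<'E'
from h import *
mv([.5063,-.2936,.1015],-2.3)
E
```

```text
at [ 0.5058 -0.2951  0.1149] [-89.94   0.11  -2.29] F [ 0.2  0.  -1.4] t 7.15 open 0.0072
turn [-0.06  0.01 -0.11] shift [0.0004 0.0134 0.0015]
```

No contact force at 25 mm inside the slot. Lower to the floor gently.

Call:
{"name": "play_rows", "arguments": {"moves": [[[0,0,0],[0,0.005,0],0],[[0,0,0],[0,0.009,0],0],[[0,0,0],[0,0.011,0],0],[[0,0,0],[0,0.013,0],0],[[0,0,0],[0,0.013,0],0]]}}

```text
time: 7.65
ee_pos: [0.5064, -0.2954, 0.1039]
tcp_rot: [-90.0, -0.0, -2.3]
wrist_force: [0.5, 0.4, -1.1]
opening: 0.0076
```

```bash
python3 - <<'E'
from h import *
mv([.5063,-.2936,.1015],-2.3)
E
```

```text
at [ 0.5064 -0.2954  0.1039] [-90.    -0.    -2.28] F [ 0.5  0.4 -1.1] t 7.65 open 0.0076
turn [0.   0.02 0.  ] shift [-0.0002  0.0024  0.0018]
```

Call:
{"name": "play_rows", "arguments": {"moves": [[[0,0,0],[0,0.001,0],0],[[0,0,0],[0,0.002,0],0],[[0,0,0],[0,0.003,0],0],[[0,0,0],[0,0.003,0],0],[[0,0,0],[0,0.003,0],0]]}}

```text
time: 8.15
ee_pos: [0.5067, -0.2955, 0.1016]
tcp_rot: [-90.0, -0.1, -2.3]
wrist_force: [-1.2, 0.7, 5.7]
opening: 0.0074
```

Call:
{"name": "play_rows", "arguments": {"moves": [[[0,0,0],[0,0,0],15],[[0,0,0],[0,0,0],30],[[0,0,0],[0,0,0],45],[[0,0,0],[0,0,0],45],[[0,0,0],[0,-0.01,0],45]]}}

```text
time: 8.65
ee_pos: [0.5058, -0.295, 0.1098]
tcp_rot: [-89.9, 0.1, -2.3]
wrist_force: [-0.7, -0.1, -0.1]
opening: 0.0385
```

```bash
python3 - <<'E'
from h import *
mv([.5063,-.2936,.1015],-2.3)
snap('wrist','8')
E
```

```text
at [ 0.5058 -0.295   0.1098] [-89.93   0.13  -2.28] F [-0.7 -0.1 -0.1] t 8.65 open 0.0385
turn [-0.07  0.02 -0.13] shift [0.0005 0.0083 0.0014]
```

View pics/wrist8.png

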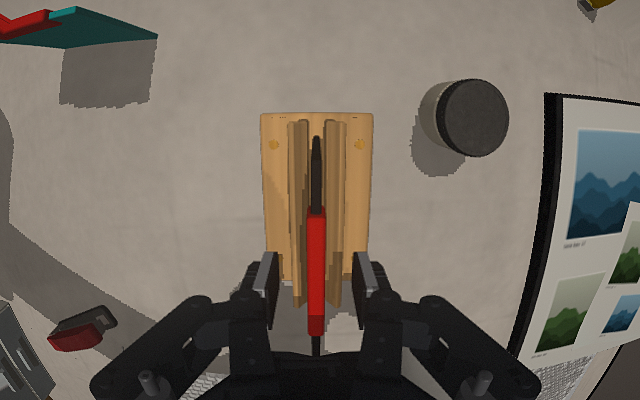

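Call:
{"name": "play_rows", "arguments": {"moves": [[[0,0,0],[0,-0.02,0],45],[[0,0,0],[0,-0.05,0],45],[[0,0,0],[0,-0.09,0],45],[[0,0,0],[0,-0.13,0],45],[[0,0,0],[0,-0.13,0],45]]}}

```text
time: 9.2
ee_pos: [0.5077, -0.2961, 0.2477]
tcp_rot: [-90.2, -0.5, -2.3]
wrist_force: [0.1, -1.1, 0.8]
opening: 0.0385
```

```bash
python3 - <<'E'
from h import *
mv([.566,.10,.24],-9.9)
snap('scene','9');snap('wrist','9')
t=cv2.imread('pics/scene9.png');u=cv2.imread('pics/wrist9.png')
cv2.imwrite('pics/c9.png',np.hstack([cv2.resize(t[120:220,290:390],(400,400)),u[:,120:520]]))
E
```

```text
at [ 0.5077 -0.2961  0.2477] [-90.24  -0.46  -2.28] F [ 0.1 -1.1  0.8] t 9.2 open 0.0385
turn [0.21 7.62 0.47] shift [0.0424 0.0063 0.3981]
```

View pics/c9.png

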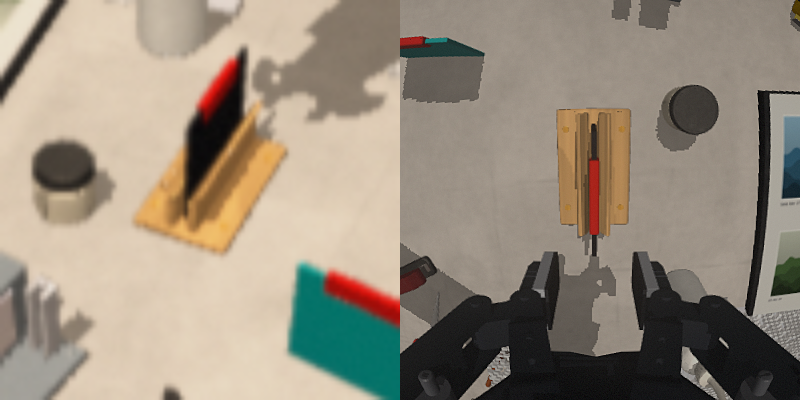

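Call:
{"name": "play_rows", "arguments": {"moves": [[[0,7.6,0],[0.042,0,0.398],0],[[0,7.6,0],[0.042,0,0.398],0],[[0,7.6,0],[0.042,0,0.398],0],[[0,7.6,0],[0.042,0,0.398],0],[[0,7.6,0],[0.042,0,0.398],0]]}}

```text
time: 9.8
ee_pos: [0.542, -0.0461, 0.2396]
tcp_rot: [-90.0, 0.1, -9.9]
wrist_force: [1.2, -0.1, 0.2]
opening: 0.0003
```

```bash
python3 - <<'E'
from h import *
mv([.556,.10,.24],-9.9)
E
```

```text
at [ 0.542  -0.0461  0.2396] [-90.01   0.1   -9.9 ] F [ 1.2 -0.1  0.2] t 9.8 open 0.0003
turn [ 0.01  0.   -0.1 ] shift [-0.0113 -0.0004  0.1463]
```

Call:
{"name": "play_rows", "arguments": {"moves": [[[0,0,0],[-0.004,0,0.05],0],[[0,0,0],[-0.008,0,0.1],0],[[0,0,0],[-0.011,0,0.146],0],[[0,0,0],[-0.011,0,0.146],0],[[0,0,0],[-0.011,0,0.146],0]]}}

```text
time: 10.3
ee_pos: [0.5563, 0.0986, 0.2395]
tcp_rot: [-90.1, 0.1, -9.7]
wrist_force: [-0.3, 0.7, -0.5]
opening: 0.0001
```

```bash
python3 - <<'E'
from h import *
mv([.566,.18,.24],-9.9)
w=snap('wrist','10');s=snap('scene','10')
t=cv2.imread('pics/wrist10.png');
cv2.imwrite('pics/c10.png',cv2.resize(t[0:200,220:420],None,fx=3,fy=3,interpolation=cv2.INTER_CUBIC))
t=cv2.imread('pics/scene10.png');
cv2.imwrite('pics/s10.png',cv2.resize(t[180:270,230:320],None,fx=6,fy=6,interpolation=cv2.INTER_CUBIC))
E
```

```text
at [0.5563 0.0986 0.2395] [-90.06   0.12  -9.74] F [-0.3  0.7 -0.5] t 10.3 open 0.0001
turn [ 0.06  0.16 -0.12] shift [-0.0042 -0.0006  0.0819]
```

View pics/c10.png

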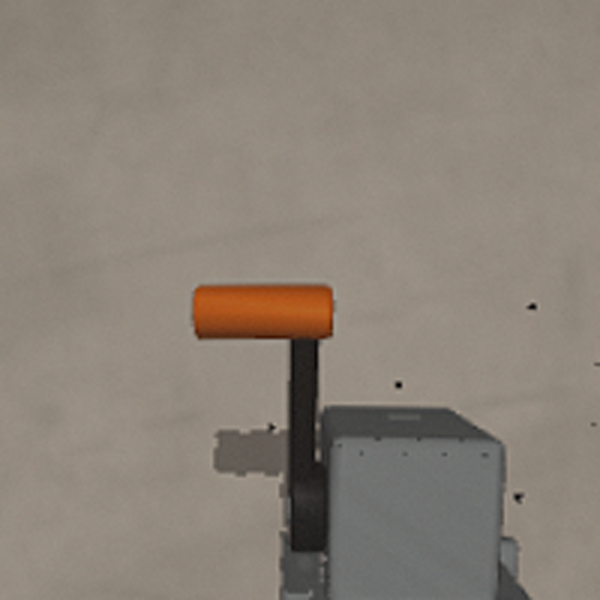

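View pics/s10.png

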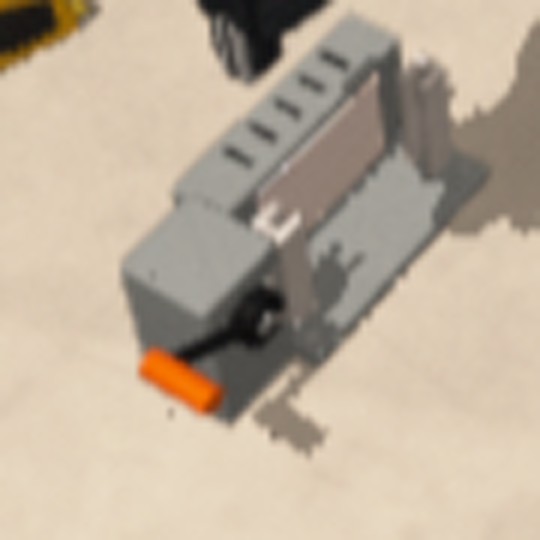

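```bash
python3 - <<'E'
from h import *
w=ld("wrist10")
P=lambda x,y,z:atz(w,220+x/3-.33,y/3-.33,z,True)
for a in[(193,311),(333,311),(263,311),(263,284),(263,339)]:print(np.round(P(*a,.108),4))
c=P(263,311,.108);a=np.radians(-9.9);X=np.array([np.cos(a),np.sin(a),0]);Y=np.array([-X[1],X[0],0])
ax=c-Y*.0658; g=ax+Y*.0705
print("axis",ax,"press xy",g)
# viewer frame check vs cover grip
d=ax-np.array([.5675,.0077,.108]);print(d@X,d@Y)
mv([c[0],c[1],.135],-9.9)
E
```

```text
[0.5423 0.1854 0.108 ]
[0.5822 0.1783 0.108 ]
[0.5623 0.1817 0.108 ]
[0.5636 0.1895 0.108 ]
[0.5609 0.1736 0.108 ]
axis [0.55095166 0.11687074 0.108     ] press xy [0.56307266 0.18632095 0.108     ]
-0.03507155559833487 0.10469997557997465
at [0.5565 0.0969 0.2402] [-9.004e+01  6.000e-02 -9.910e+00] F [-0.2 -1.  -0.5] t 10.4 open -0.0003
turn [ 0.04 -0.01 -0.06] shift [-0.0088  0.1052  0.0846]
```

```bash
python3 - <<'E'
from h import *
a=np.radians(-9.9);X=np.array([np.cos(a),np.sin(a),0]);Y=np.array([-X[1],X[0],0])
g=np.array([.55095,.11687,.135])+Y*.071-X*.007;print(g)
mv(g,-9.9)
E
```

```text
[0.5562612  0.18801627 0.135     ]
at [0.5565 0.0969 0.2402] [-9.004e+01  6.000e-02 -9.910e+00] F [-0.2 -1.  -0.5] t 10.4 open -0.0003
turn [ 0.04 -0.01 -0.06] shift [-0.0158  0.1052  0.0898]
```

Call:
{"name": "play_rows", "arguments": {"moves": [[[0,0,0],[-0.016,0,0.045],0],[[0,0,0],[-0.016,0.02,0.09],0],[[0,0,0],[-0.016,0.06,0.09],0],[[0,0,0],[-0.016,0.09,0.09],0],[[0,0,0],[-0.016,0.105,0.09],0]]}}

```text
time: 10.9
ee_pos: [0.5555, 0.1875, 0.1327]
tcp_rot: [-90.1, 0.2, -10.0]
wrist_force: [-0.1, -0.3, 0.4]
opening: -0.0001
```

Call:
{"name": "play_rows", "arguments": {"moves": [[[0,0,0],[0,0.003,0],0],[[0,0,0],[0,0.006,0],0],[[0,0,0],[0,0.009,0],0],[[0,0,0],[0,0.009,0],0],[[0,0,0],[0,0.009,0],0]]}}

```text
time: 11.4
ee_pos: [0.5568, 0.1891, 0.1278]
tcp_rot: [-90.0, -0.1, -9.9]
wrist_force: [-0.2, -0.4, 0.6]
opening: -0.0002
```

```bash
python3 - <<'E'
from h import *
mv([.5563,.188,.054],-9.9)
snap('wrist','11');snap('scene','11')
u=cv2.imread('pics/wrist11.png');t=cv2.imread('pics/scene11.png')
cv2.imwrite('pics/c11.png',np.hstack([cv2.resize(t[170:270,220:320],(400,400)),u[:,120:520]]))
E
```

```text
at [0.5568 0.1891 0.1278] [-8.997e+01 -6.000e-02 -9.890e+00] F [-0.2 -0.4  0.6] t 11.4 open -0.0002
turn [-0.03  0.01  0.06] shift [-0.0004  0.0738 -0.0013]
```

View pics/c11.png

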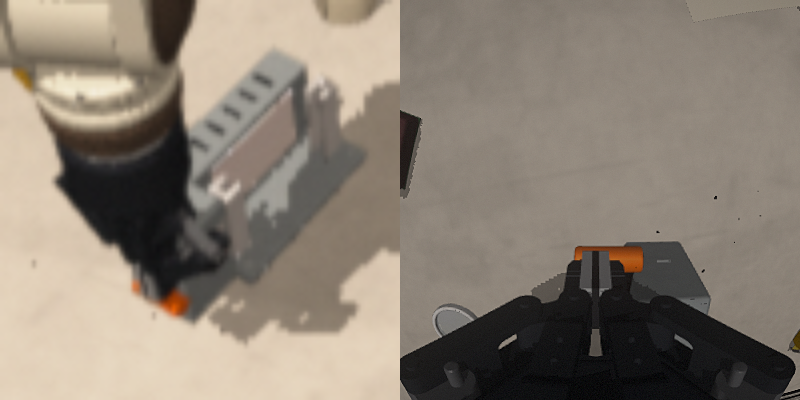

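Call:
{"name": "play_rows", "arguments": {"moves": [[[0,0,0],[0,0.007,-0.001],0],[[0,0,0],[0,0.014,-0.001],0],[[0,0,0],[0,0.021,-0.001],0],[[0,0,0],[0,0.028,-0.001],0],[[0,0,0],[0,0.032,-0.001],0]]}}

```text
time: 12.0
ee_pos: [0.5574, 0.1899, 0.096]
tcp_rot: [-89.8, -0.2, -9.8]
wrist_force: [1.2, 5.9, 10.8]
opening: -0.0001
```

Call:
{"name": "play_rows", "arguments": {"moves": [[[0,0,0],[0,0.005,0],0],[[0,0,0],[0,0.012,0],0],[[0,0,0],[0,0.02,0],0],[[0,0,0],[0,0.026,0],0],[[0,0,0],[0,0.028,0],0]]}}

```text
time: 12.5
ee_pos: [0.5575, 0.1897, 0.0685]
tcp_rot: [-89.8, -0.2, -9.8]
wrist_force: [-2.2, 5.3, 19.5]
opening: -0.0001
```

```bash
python3 - <<'E'
from h import *
mv([.5563,.188,.053],-9.9)
snap('wrist','12');snap('scene','12')
u=cv2.imread('pics/wrist12.png');t=cv2.imread('pics/scene12.png')
cv2.imwrite('pics/c12.png',np.hstack([cv2.resize(t[170:270,220:320],(400,400)),u[:,120:520]]))
E
```

```text
at [0.5575 0.1897 0.0685] [-89.77  -0.18  -9.83] F [-2.2  5.3 19.5] t 12.5 open -0.0001
turn [-0.23  0.07  0.18] shift [-0.0009  0.0155 -0.002 ]
```

View pics/c12.png

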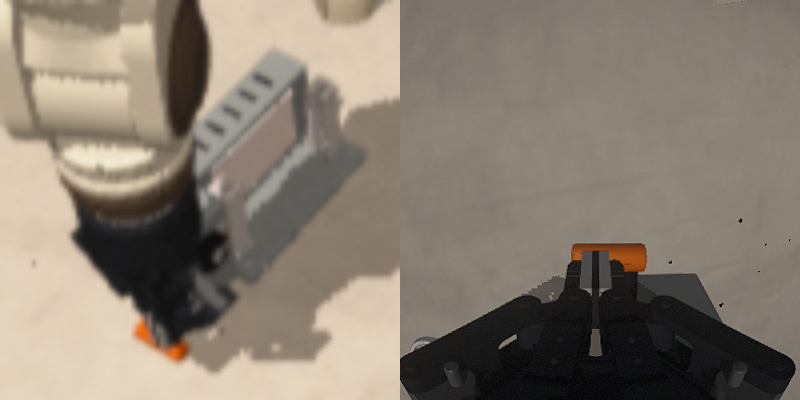

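```bash
python3 - <<'E'
from h import *
o=get_obs();print(np.round(o['wrist_force'],1),np.round(o['torque'],2),o['time'])
w=camera('wrist');T=np.array(o['ee_pos'])
a=np.radians(-9.9);X=np.array([np.cos(a),np.sin(a),0]);Y=np.array([-X[1],X[0],0])
for d in(-11,0,11):print("tip",d,proj(w,T+Y*d/1e3,True)-[120,0])
c=np.array([.55095,.11687,.0])+Y*.075+np.array([0,0,.0605])
for d in(-8,0,8):print("bar",d,proj(w,c+Y*d/1e3,True)-[120,0])
print((T-c)@Y,(T-c)@X)
u=w["img"][:,:,::-1];cv2.imwrite('pics/w13.png',cv2.resize(u[230:300,270:420],None,fx=5,fy=5,interpolation=cv2.INTER_CUBIC))
E
```

```text
[-1.9  5.6 14.1] [1.18 0.22 0.03] 12.6
tip -11 [196.94836757 284.51909443]
tip 0 [197.03663233 267.03344789]
tip 11 [197.12568911 248.34080231]
bar -8 [207.75337096 268.55170022]
bar 0 [208.03055878 255.93381612]
bar 8 [208.30352672 242.7517697 ]
-0.0021264146505467355 -0.006067065743467195
```

View pics/w13.png

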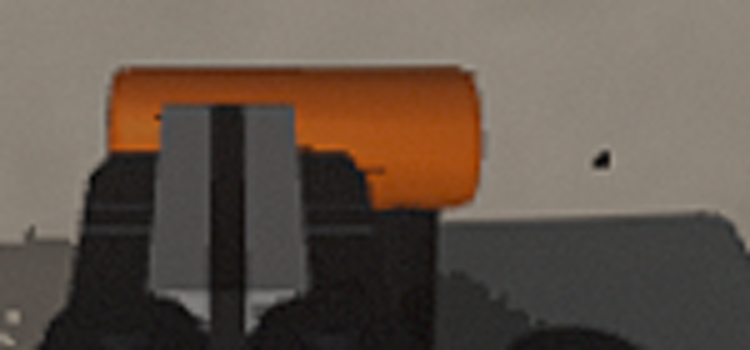

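Call:
{"name": "play_rows", "arguments": {"moves": [[[0,0,0],[0,0.003,0],0],[[0,0,0],[0,0.007,0],0],[[0,0,0],[0,0.01,0],0],[[0,0,0],[0,0.013,0],0],[[0,0,0],[0,0.013,0],0]]}}

```text
time: 13.15
ee_pos: [0.5572, 0.1879, 0.0546]
tcp_rot: [-90.0, -0.2, -9.9]
wrist_force: [0.9, -1.5, 9.7]
opening: -0.0002
```

```bash
python3 - <<'E'
from h import *
mv([.5563,.188,.053],-9.9)
E
```

```text
at [0.5572 0.1879 0.0546] [-89.99  -0.15  -9.9 ] F [ 0.9 -1.5  9.7] t 13.15 open -0.0002
turn [-0.01 -0.    0.15] shift [-0.0009  0.0016 -0.0001]
```

Call:
{"name": "play_rows", "arguments": {"moves": [[[0,0,0],[0,0.001,0],0],[[0,0,0],[0,0.002,0],0],[[0,0,0],[0,0.002,0],0],[[0,0,0],[0,0.002,0],0],[[0,0,0],[0,0.002,0],0]]}}

```text
time: 13.65
ee_pos: [0.5572, 0.1876, 0.053]
tcp_rot: [-90.0, -0.2, -9.9]
wrist_force: [-0.4, -4.3, 11.1]
opening: -0.0001
```

```bash
python3 - <<'E'
from h import *
mv([.5563,.188,.053],-9.9)
snap('wrist','14');snap('scene','14');snap('top','14')
u=cv2.imread('pics/wrist14.png');t=cv2.imread('pics/scene14.png')
cv2.imwrite('pics/c14.png',np.hstack([cv2.resize(t[120:270,220:370],(400,400)),cv2.resize(u[220:300,280:360],(400,400))]))
o=get_obs();print(np.round(o['wrist_force'],1),o['ee_pos'])
E
```

```text
at [0.5572 0.1876 0.053 ] [-90.02  -0.16  -9.91] F [-0.4 -4.3 11.1] t 13.65 open -0.0001
turn [ 0.02 -0.01  0.16] shift [-0.0009  0.      0.0003]
[ 0.1 -5.1 10.9] [0.55719179 0.18761273 0.05305753]
```

View pics/c14.png

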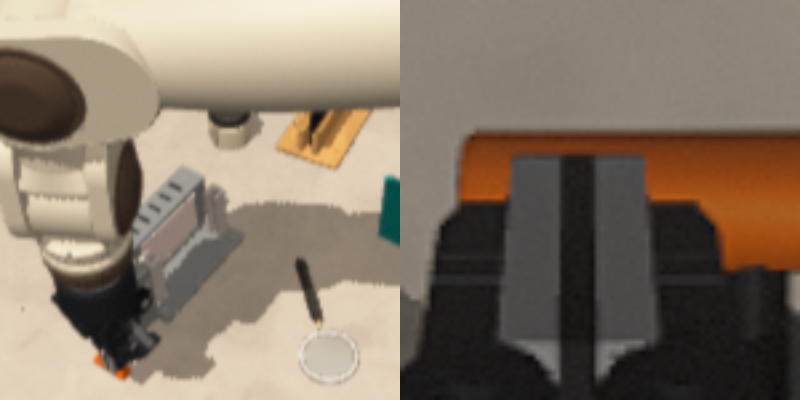

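View pics/top14.png

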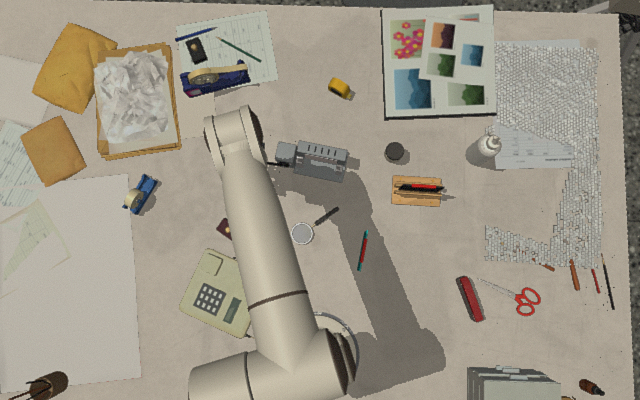

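```bash
python3 - <<'E'
from h import *
w=ld('wrist14');o=get_obs();T=np.array(o['ee_pos'])
a=np.radians(-9.9);X=np.array([np.cos(a),np.sin(a),0]);Y=np.array([-X[1],X[0],0])
ax=np.array([.55095,.11687,.072])
print("tip outer row",proj(w,T+Y*.011,True))
for d in(.58,.75,.80,.85,.90):
    e=.5-d;c=ax+Y*.075*np.cos(e)+np.array([0,0,.075*np.sin(e)])
    f=lambda ph:proj(w,c+.008*(Y*np.cos(ph)+np.array([0,0,np.sin(ph)])),True)[1]
    r=[f(p) for p in np.linspace(0,6.28,60)]
    print(d,"pad top z",round(c[2]+.008,4),"rows",np.round([min(r),max(r)],1),"TCP-bar y",round((T-c)@Y,4))
for n in('scene0','scene6','scene10','scene12','scene14'):
    i=ld(n)['img'];p=proj(ld(n),[.585,-.01,.06]).astype(int);print(n,p,i[p[1]-1:p[1]+2,p[0]-1:p[0]+2].mean((0,1)).round())
E
python3 -c "
import cv2,numpy as np
a=cv2.imread('pics/scene10.png');b=cv2.imread('pics/scene14.png')
cv2.imwrite('pics/cmp.png',np.hstack([cv2.resize(x[170:250,240:320],(400,400),interpolation=2) for x in(a,b)]))"
```

```text
tip outer row [317.09094143 248.33594553]
0.58 pad top z 0.074 rows [256.7 289.6] TCP-bar y -0.004
0.75 pad top z 0.0614 rows [248.9 279.4] TCP-bar y -0.0019
0.8 pad top z 0.0578 rows [247.6 277.4] TCP-bar y -0.0009
0.85 pad top z 0.0543 rows [246.6 275.8] TCP-bar y 0.0003
0.9 pad top z 0.0508 rows [246.1 274.7] TCP-bar y 0.0017
scene0 [286 202] [73.  9.  8.]
scene6 [286 202] [145. 126. 116.]
scene10 [286 202] [146. 127. 117.]
scene12 [286 202] [144. 126. 116.]
scene14 [286 202] [144. 125. 115.]
```

View pics/cmp.png

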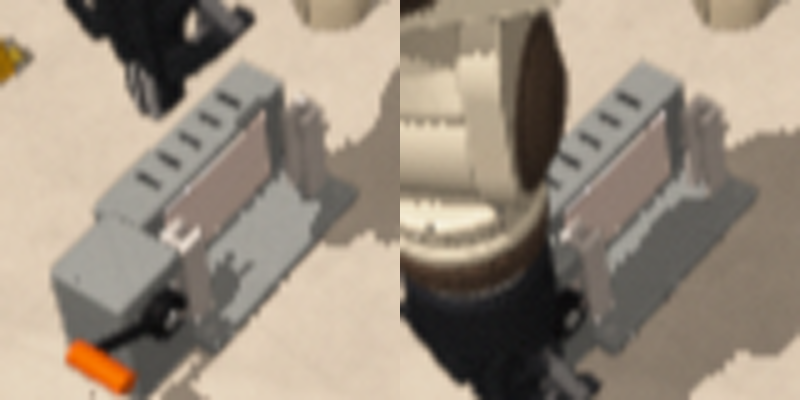

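Call:
{"name": "play_rows", "arguments": {"moves": [[[0,0,0],[0,0.0005,0],0],[[0,0,0],[0,0.001,0],0],[[0,0,0],[0,0.001,0],0],[[0,0,0],[0,0.001,0],0],[[0,0,0],[0,0.001,0],0]]}}

```text
time: 14.3
ee_pos: [0.5571, 0.1874, 0.0521]
tcp_rot: [-90.0, -0.2, -9.9]
wrist_force: [0.8, -5.4, 11.2]
opening: 0.0004
```

Call:
{"name": "play_rows", "arguments": {"moves": [[[0,0,0],[0,0,0],0],[[0,0,0],[0,0,0],0],[[0,0,0],[0,0,0],0],[[0,0,0],[0,0,0],0],[[0,0,0],[0,0,0],0]]}}

```text
time: 14.8
ee_pos: [0.5572, 0.1874, 0.0521]
tcp_rot: [-90.0, -0.2, -9.9]
wrist_force: [0.2, -4.9, 11.0]
opening: 0.0004
```

```bash
python3 -c "
import cv2
t=cv2.imread('pics/top14.png');cv2.imwrite('pics/tz.png',cv2.resize(t[140:220,360:480],None,fx=6,fy=6,interpolation=2))"
```

```text
(no output)
```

View pics/tz.png

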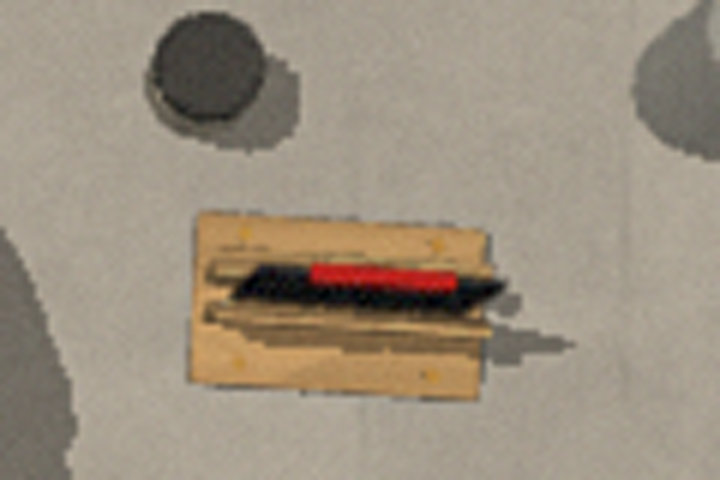

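The cover stands upright in the rack slot, with its red edge at about (424,186) in the top picture. The jar hasn't moved.

```bash
python3 -c "
from h import *
print(job_done());o=get_obs();print(o['ee_pos'],o['wrist_force'],o['time'])"
```

```text
the job is handed in; nothing more can be done
None
the job is handed in; nothing more can be done
```

I parked the black cover plate in the rack slot first. Then I pressed the orange lever to its third click and handed the job in at about 14.8 s with the shut fingers still holding it.

- **Cover:** it touched the slot floor with about 6 N of contact at the expected height. The later scene and top pictures show it standing upright in the slot with no strong lean.
- **Dial:** the fingertips were steady at z = 52 mm with about 11 N upward. That works out to roughly 0.88 rad, past the third click at 0.85 and short of the stop at 0.90. The pad's edge in the wrist picture, taken 1 mm earlier in the press, fits 0.85–0.90.
- **Other objects:** the jar and magnifying glass look unmoved. The arm partly hid the paperweight in the last top picture, but nothing passed low near it.

**Checks that disagreed or could not be done:**
- The cover's x position read from the wrist picture was about 2 mm off the arm's reading when it gripped the plate.
- I aimed to grip at the middle of the pull edge, but gripped about 5 mm higher. It held.
- The upward force briefly reached 19.5 N between the second and third clicks, above the 12 N stated.
- The light panel's brightness did not change in the pictures, so I could not see the lamp light. The third click rests on the lever's position and the force.

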